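Shake out the beads over the sorting tray

ROBOT

A 6-joint arm with a two-finger parallel gripper is mounted at the origin on the work surface. World frame = base frame: x ahead of the robot, y to its left, z up, the work surface at z = 0. Lengths are in m, angles in rad, forces in N, time in s.
With the tool pointing down it reaches from about 0.35 to 0.85 m from the base axis. Payload 8.1 kg.
Tool frame: the origin (TCP) lies on the centre line of the jaws, within the pads' length; the fingertips stand 17 mm ahead of it and the grasp point (between the pads) lies 2 mm behind it; z points along the fingers, y is the line along which they close (so a half turn about z gives the same grasp; the last joint's range is limited). The gripper opens to 93 mm and grips with 3 to 60 N. Pads are 15 mm wide; open, the fingers measure 128 mm over their backs; the gripper's body (75 mm by 188 mm) begins 65 mm behind the grasp point.
Start: joints at [1.134, 0.13, 1.488, -0, 1.523, -0.085], TCP at [0.207, 0.563, 0.236] pointing down, gripper open.
Joint ranges: [-2.96, 2.96], [-0.89, 2.26], [0.02, 2.5], [-1.34, 4.48], [0, 2.73], [-2.66, 2.66]. Speed limits (rad/s): [2.39, 2.39, 2.79, 3.14, 3.14, 3.14].

INTERFACE

Orientations are given as a rotation vector (axis times angle).
In Python, from plant import telemetry, viewer, order gives the robot as it stands.
- The arm moves only by the tool send_rows, never from a script. Its argument "plan" is a list that holds one entry, the list of rows, each a list of 5 numbers: the closure, from -1 (fully open) to 1 (shut), then the shift along the world's x, y, z normalised to -1 to 1, where 1 is 0.2 m, then the turn about the world's z normalised to -1 to 1, where 1 is 60 degrees. A call has 1 to 20 rows; each row is the pose to reach, as a shift and turn from the pose commanded when the call began; what a row does not reach only later rows make up. A row lasts 1/12 s, in which the tool goes at most 41.7 mm and 7.16 degrees, less where a joint would pass 70% of its speed; a pose out of reach is approached as far as the arm can. A call with a number of a shift or a turn outside -1 to 1 is refused whole. A call with a gripper value outside its range is refused whole. The fingers move at their own pace and stop on an object; "force" is the grip in N (left out, the last holds). Time passes only in rows, so rows that repeat a pose let the fingers close. It gives the time, the measured TCP pose, the force, the opening and the grip force at its end, in the units of the state.
- telemetry.read_state(): the state, without advancing time (a new reading comes with each control period).
- viewer.read_camera(name): name is "scene" or "top"; returns (picture, depth): 384x512x3 uint8, blue, green, red; 384x512 float32, m along the optical axis (not along the pixel's ray), 0 where there is no reading.
- viewer.calibration(name): a dict with "camera_matrix" (3x3 intrinsics, pixels), "dist_coeffs" ([k1, k2, p1, p2, k3] as OpenCV has them; the pictures are not rectified), "extrinsics" (4x4, takes a point from camera to world coordinates). Camera axes: x right, y up, looking along -z (the intrinsics and any distortion apply to the point x, -y, -z); pixel columns grow to the right and rows downward; lengths in m; the calibration is good to about 2 mm. A picture is of the moment at which its call begins. calibration takes no time and is no camera call.
- order.close_job(): hands the job in; it is judged then, once.
The state is a dict: "t": time; "q": joint angles; "dq": joint speeds; "joint_torque": joint torques, N m; "tool_pos": TCP position; "orientation": TCP orientation; "force": force on the tool from outside, world axes, zero at the start; "wrist_torque": the same for the moment, N m; "opening": finger opening in m; "gripper_force": force on a finger pad.
Only numpy, scipy, OpenCV 4.12 (cv2) and the standard library are available. Lean on these libraries where they do the work, as an engineer would, in place of code of your own. Each camera call takes 0.05 s, during which the arm holds its last target. There are 200 camera calls.

TASK

Take the clear bead shaker out of its sloping cradle and, with its mouth low over the blue tray, tip and shake the five stone beads out evenly, so that each of the tray's three sections gets at least one bead and none more than three. Then put the empty shaker back in its cradle as it was, mouth end up, and let go. Do not touch the beads with the gripper, do not let them fall from more than a hand's width, and leave the other things on the table alone.

Things in the scene. Friction and masses are not known exactly. Their poses are not given: they have to be found in the camera images.
- shaker: loose clear square tube 160 mm long, 30 mm square outside, 24 inside, 120 g; brass closed butt, orange rim at the open mouth. Origin at its centre, x along it to the mouth, z out of its top. Starts in the cradle, mouth 30 deg up, beads in single file from the butt (85 mm). Beads slide when the mouth is tipped 24 to 34 deg below level (friction varies); a jerk along the tube moves them at less
- shaker_mouth (a point): centre of the shaker's mouth, on the tube axis, 80 mm from its centre
- shaker_butt (a point): centre of the shaker's closed end, on the tube axis, 80 mm from its centre
- cradle: fixed wooden cradle, base 190 x 80 x 8 mm; origin under its centre, x level, to the mouth end. The seated tube rises 30 deg along x, its centre 80 mm above the origin. It rests in 2 slotted saddles 22 mm long, centred 58 mm either side of its centre (slot 35 mm wide, cheeks 12 mm up its sides), a stop plate behind the butt. Between saddles its sides and 20 mm below it are free for fingers
- cradle_mouth (a point): where point shaker_mouth is when the shaker is seated in the cradle
- cradle_butt (a point): where point shaker_butt is when the shaker is seated in the cradle
- tray: fixed tray, blue floor, pale wood rim, 160 (x) by 250 mm (y) outside; rim 20 mm high, 5 thick; floor 6 mm thick. Ribs along x at y = -40 and +40 mm, tops 14 mm above the underside, part it into three sections 150 x 80 mm side by side along y. Origin at the centre of the underside, z up
- bead0: loose red stone bead, a 16 mm cube with rounded edges, about 11 g; origin at its centre
- bead1: loose yellow stone bead, a 16 mm cube with rounded edges, about 11 g; origin at its centre
- bead2: loose green stone bead, a 16 mm cube with rounded edges, about 11 g; origin at its centre
- bead3: loose white stone bead, a 16 mm cube with rounded edges, about 11 g; origin at its centre
- bead4: loose turquoise stone bead, a 16 mm cube with rounded edges, about 11 g; origin at its centre
- spool: bystander: copper wire spool, 56 mm across, 30 mm high; origin under its centre
- jar: bystander: amber glass jar with a white lid, 60 mm across, 70 mm high; origin under its centre
- mug: bystander: white mug, 80 mm across, 90 mm high; origin under its centre
- dish: bystander: small blue bowl, 90 mm across, 25 mm high; origin under its centre
- pliers: bystander: blue-handled pliers lying flat, about 120 mm long, 10 mm high; origin under the pivot
- pendant: bystander: green glass pendant lying flat, 60 x 34 x 6 mm; origin under its centre
There are look-alikes about, which are no part of the job. Leave any black or pink look-alike of the shaker alone.

How it is judged:
By the outcome, as a careful person would: the job done as asked, in the order asked, and still so for the second after the job is handed in, with the robot touching nothing.
It also fails if it takes over 72 s, if anything falls off the work surface, if the arm or the gripper's body presses on something with over 40 N, if the wrist force passes 120 N, or if a joint passes its speed limit or range.

## Working session

There is one attempt and no reset: what is moved stays moved. The work goes in short steps, Python scripts to look and compute and a tool call to move; the robot and the scene stay as the last step left them, time stands still between calls to the robot, and variables do not carry over. Pictures are saved under pics/ and viewed, at most 10 in all, crops included, and the job is handed in when it is done.

Besides the shell and the picture viewer there is one more tool, called as a command line: name --argument value ..., lists and objects as JSON in quotes. send_rows: Moves the arm, as the interface text tells. Scaled input: -1 to 1 covers 0.2 m each way for a shift and 60 degrees each way for a turn. Its arguments: {"type":"object","properties":{"plan":{"type":"array"},"force":{"type":"number"}},"required":["plan"]}

```bash
mkdir -p pics; ls; cat > h.py <<'E'
import numpy as np,cv2
from plant import telemetry,viewer,order
def cal(n):
    c=viewer.calibration(n);return np.array(c["camera_matrix"]),np.array(c["dist_coeffs"]),np.array(c["extrinsics"])
def ray(n,uv):
    K,D,E=cal(n);p=cv2.undistortPoints(np.array([[uv]],float),K,D)[0,0]
    return E[:3,3],E[:3,:3]@np.array([p[0],-p[1],-1.])
def at(n,uv,z):
    o,d=ray(n,uv);return o+d*(z-o[2])/d[2]
def dep(n,uv,D):
    o,d=ray(n,uv);v=D[int(uv[1])-1:int(uv[1])+2,int(uv[0])-1:int(uv[0])+2];return o+d*np.median(v)
def tri(a,b):
    (o1,d1),(o2,d2)=ray("scene",a),ray("top",b)
    s=np.linalg.lstsq(np.c_[d1,-d2],o2-o1,rcond=None)[0];p,q=o1+s[0]*d1,o2+s[1]*d2
    return (p+q)/2,np.linalg.norm(p-q)
def proj(n,P):
    K,D,E=cal(n);c=(np.atleast_2d(P)-E[:3,3])@E[:3,:3]
    return cv2.projectPoints(c*[1,-1,-1],np.zeros(3),np.zeros(3),K,D)[0][:,0]
E
python3 - <<'E'
from h import *
for n in("scene","top"):
    p,d=viewer.read_camera(n);np.save(f"{n}0.npy",d);cv2.imwrite(f"{n}0.png",p)
    cv2.imwrite(f"pics/{n}0.png",cv2.resize(p,(800,600),interpolation=cv2.INTER_CUBIC))
    print(n,cal(n)[2].round(3).tolist())
s=telemetry.read_state();print({k:np.round(v,3).tolist() for k,v in s.items()})
E
```

```text
pics
scene [[0.772, -0.426, 0.471, 1.269], [0.635, 0.492, -0.596, -0.863], [0.022, 0.76, 0.65, 1.092], [0.0, 0.0, 0.0, 1.0]]
top [[0.001, 0.985, -0.171, 0.278], [-1.0, -0.0, -0.005, 0.006], [-0.005, 0.171, 0.985, 1.762], [0.0, 0.0, 0.0, 1.0]]
{'t': 0.1, 'q': [1.134, 0.131, 1.489, -0.0, 1.523, -0.085], 'dq': [-0.0, -0.002, -0.003, 0.002, 0.002, 0.0], 'joint_torque': [-0.0, -56.133, -49.31, 0.077, 0.029, -0.0], 'tool_pos': [0.207, 0.563, 0.235], 'orientation': [-0.55, -3.093, 0.002], 'force': [-0.907, -0.586, -0.281], 'wrist_torque': [-0.006, 0.03, 0.031], 'gripper_force': 0.0, 'opening': 0.093}
```

View pics/scene0.png

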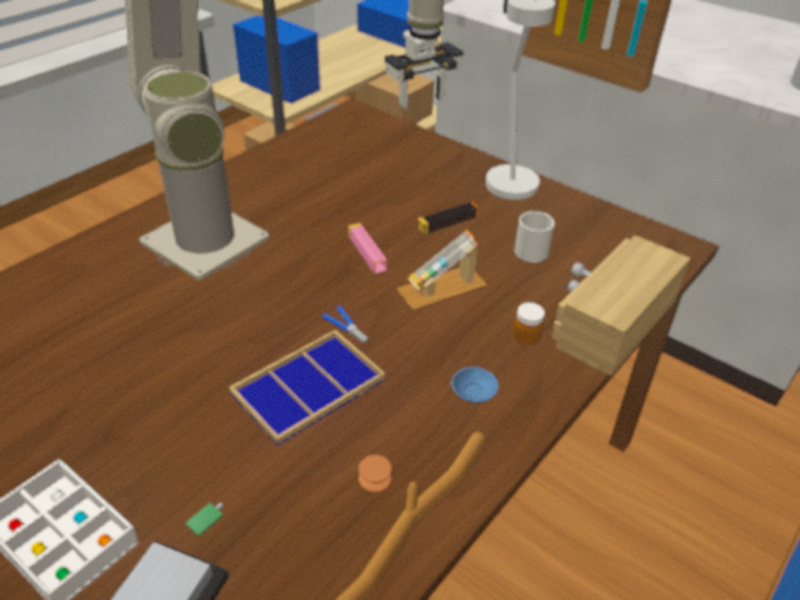

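View pics/top0.png

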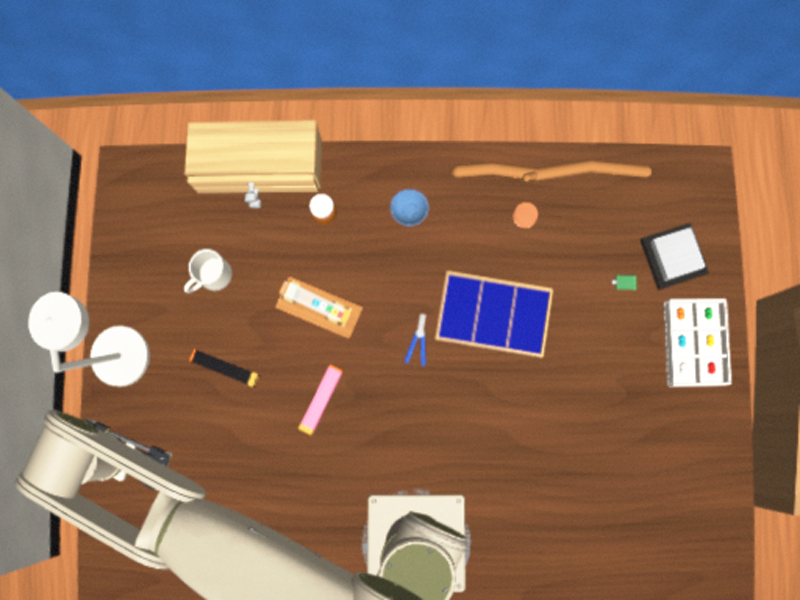

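In the scene picture there are three tubes: clear in the cradle at (443,260), black at (448,217) and pink at (367,248). The clear one with beads, brass butt at (416,283) and orange rim at (473,240), fits. In the top view it is at (318,305) and the tray is at (495,313). I'll confirm in an enlarged crop of both views.

```bash
python3 - <<'E'
from h import *
a=cv2.imread("scene0.png")[140:200,250:320];b=cv2.imread("top0.png")[170:220,170:240]
A=cv2.resize(a,None,fx=10,fy=10,interpolation=cv2.INTER_CUBIC)[:600];B=cv2.resize(b,None,fx=10,fy=10,interpolation=cv2.INTER_CUBIC)
c=cv2.vconcat([A,B]);cv2.imwrite("pics/crop.png",cv2.resize(c,(382,600)) ) if 0 else cv2.imwrite("pics/crop.png",cv2.hconcat([cv2.resize(A,(400,343)),cv2.copyMakeBorder(cv2.resize(B,(400,286)),0,57,0,0,0)]))
E
```

```text
(no output)
```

View pics/crop.png

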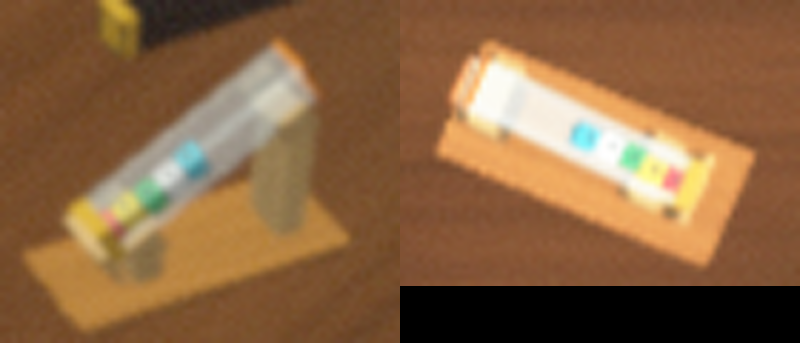

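```bash
python3 - <<'E'
from h import *
k=400/70
T=lambda u,v:(170+(u-400)/k-.0,170+v/k); S=lambda u,v:(250+u/k,140+v/k)
for n,f,pts in(("top",T,[(755,153),(708,268),(437,153),(487,40)]),("scene",S,[(25,255),(80,332),(350,240)])):
    for p in pts: print(n,at(n,f(*p),.008).round(4))
print("tri base butt corners",tri(S(25,255),T(708,268)),tri(S(80,332),T(755,153)),)
d=np.load("top0.npy")
for p in[(705,175),(690,210),(700,190),(480,75),(560,120),(640,155)]:print("dep",dep("top",T(*p),d).round(4))
g=.64
print("tray")
for p in[(447,272),(552,289),(544,356),(437,341)]:print(at("top",(p[0]*g,p[1]*g),.02).round(4))
for p in[(231,388),(281,437),(383,375),(333,334)]:print(at("scene",(p[0]*g,p[1]*g),.02).round(4))
E
```

```text
top [0.5356 0.1234 0.008 ]
top [0.4622 0.1524 0.008 ]
top [0.5353 0.3272 0.008 ]
top [0.6088 0.2969 0.008 ]
scene [0.469  0.1538 0.008 ]
scene [0.5385 0.1202 0.008 ]
scene [0.6115 0.2962 0.008 ]
tri base butt corners (array([0.46460451, 0.15473624, 0.00444804]), np.float64(0.005761296371148035)) (array([0.53609455, 0.1236172 , 0.00430869]), np.float64(0.00012290721460245032))
dep [0.5159 0.1517 0.0477]
dep [0.4949 0.1613 0.0413]
dep [0.5078 0.1555 0.0381]
dep [0.564  0.2798 0.1331]
dep [0.5416 0.2353 0.1033]
dep [0.5245 0.1895 0.0747]
tray
[ 0.6171 -0.0725  0.02  ]
[ 0.577  -0.3171  0.02  ]
[ 0.421  -0.2941  0.02  ]
[ 0.4562 -0.0484  0.02  ]
[ 0.4254 -0.2907  0.02  ]
[ 0.5818 -0.3116  0.02  ]
[ 0.6224 -0.0784  0.02  ]
[ 0.4699 -0.057   0.02  ]
```

send_rows --plan '[[[-1,1,-1,0,-1],[-1,1,-1,0,-1],[-1,1,-1,0,-1],[-1,1,-1,0,-1],[-1,1,-1,0,-1],[-1,1,-1,0,-1],[-1,1,-1,0,-1],[-1,1,-1,0,-1],[-1,1,-1,0,-1],[-1,1,-1,0,-1]]]'

```text
t: 0.93
tool_pos: [0.4071, 0.3624, 0.2351]
orientation: [-2.027, -2.399, 0.001]
force: [-1.1, 1.1, -0.5]
opening: 0.0928
gripper_force: 0.0
```

send_rows --plan '[[[-1,0.64,-0.715,0,-0.54],[-1,0.64,-0.715,0,-0.54],[-1,0.64,-0.715,0,-0.54],[-1,0.64,-0.715,0,-0.54],[-1,0.64,-0.715,0,-0.54],[-1,0.64,-0.715,0,-0.54],[-1,0.64,-0.715,0,-0.54],[-1,0.64,-0.715,0,-0.54]]]'

```text
t: 1.6
tool_pos: [0.5341, 0.2209, 0.2352]
orientation: [-2.61, -1.747, 0.001]
force: [-0.4, -0.1, -0.2]
opening: 0.0934
gripper_force: 0.0
```

```bash
cat >> h.py <<'E'
from scipy.spatial.transform import Rotation as Rn
def st():
    s=telemetry.read_state();y=Rn.from_rotvec(s["orientation"]).as_matrix()[:,1]
    print(round(s["t"],2),np.round(s["tool_pos"],4),"closing",np.degrees(np.arctan2(y[1],y[0])).round(2),"F",np.round(s["force"],2),"M",np.round(s["wrist_torque"],3),"open",round(s["opening"],4),"g",round(s["gripper_force"],1),"q",np.round(s["q"],2))
E
python3 -c "
from h import *
st()"
```

```text
1.6 [0.5341 0.2209 0.2352] closing -22.4 F [-0.4  -0.11 -0.16] M [-0.104  0.092 -0.002] open 0.0934 g 0.0 q [0.3  0.07 1.55 0.   1.52 0.69]
```

send_rows --plan '[[[-1,0,0,-0.2,0],[-1,0,0,-0.4,0],[-1,0,0,-0.6,0],[-1,0,0,-0.7,0],[-1,0,0,-0.8,0],[-1,0,0,-0.8,0],[1,0,0,-0.8,0],[1,0,0,-0.8,0],[1,0,0,-0.8,0],[1,0,0,-0.8,0],[1,0,0,-0.8,0],[1,0,0,-0.8,0],[1,0,0,-0.8,0],[1,0,0,-0.8,0]]]' --force 8

```text
t: 2.77
tool_pos: [0.5349, 0.2202, 0.0759]
orientation: [2.613, 1.744, 0.001]
force: [-0.2, -0.5, 0.3]
opening: 0.0444
gripper_force: 0.0
```

```bash
python3 -c "
from h import *
st()"
```

```text
2.77 [0.5349 0.2202 0.0759] closing -22.57 F [-0.21 -0.49  0.33] M [-0.059  0.102 -0.01 ] open 0.0444 g 0.0 q [0.3  0.2  1.71 0.   1.23 0.7 ]
```

Fingers are still closing. I'll finish the closing, then raise the force.

send_rows --plan '[[[1,0,0,0,0],[1,0,0,0,0],[1,0,0,0,0],[1,0,0,0,0],[1,0,0,0,0],[1,0,0,0,0]]]' --force 8

```text
t: 3.27
tool_pos: [0.5349, 0.2202, 0.0757]
orientation: [2.613, 1.744, 0.0]
force: [1.4, -0.5, 0.6]
opening: 0.03
gripper_force: 8.0
```

send_rows --plan '[[[1,0,0,0,0],[1,0,0,0.1,0],[1,0,0,0.2,0],[1,0,0,0.3,0],[1,0,0,0.4,0],[1,0,0,0.4,0]]]' --force 40

```text
t: 3.77
tool_pos: [0.5369, 0.2211, 0.1601]
orientation: [2.612, 1.743, 0.01]
force: [1.4, -0.6, -0.4]
opening: 0.0301
gripper_force: 40.0
```

```bash
cat >> h.py <<'E'
def crops(tag,w=(150,115)):
    s=telemetry.read_state()["tool_pos"];o=[]
    for n in("scene","top"):
        p,d=viewer.read_camera(n);u,v=proj(n,s)[0].round().astype(int);x=max(0,min(512-w[0],u-w[0]//2));y=max(0,min(384-w[1],v-w[1]//2+10))
        print(n,"crop origin",x,y);c=p[y:y+w[1],x:x+w[0]];o.append(cv2.resize(c,(400,int(400*w[1]/w[0])),interpolation=cv2.INTER_CUBIC));cv2.imwrite(f"{n}_{tag}.png",p);np.save(f"{n}_{tag}.npy",d)
    cv2.imwrite(f"pics/{tag}.png",cv2.hconcat(o))
E
python3 -c "
from h import *
st();crops('lift')"
```

```text
3.77 [0.5369 0.2211 0.1601] closing -22.55 F [ 1.36 -0.61 -0.41] M [-0.009  0.047  0.024] open 0.0301 g 40.0 q [0.3  0.12 1.64 0.   1.38 0.7 ]
scene crop origin 209 101
top crop origin 125 143
```

View pics/lift.png

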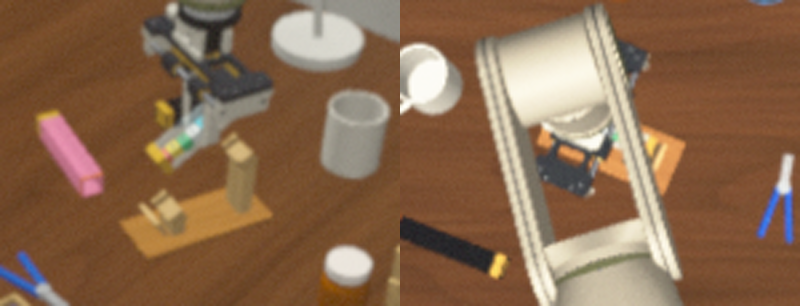

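The shaker is lifted, still about 30° mouth up, with beads at the butt (scene crop (175,140)). The tool only yaws, so I'll pivot the tube in a soft grip by pressing its butt on the upper saddle.

send_rows --plan '[[[1,0,0,0.15,0],[1,0.07,0.167,0.15,0],[1,0.14,0.334,0.15,0],[1,0.224,0.535,0.15,0],[1,0.224,0.535,0.1,0],[1,0.224,0.535,0,0],[1,0.224,0.535,0,0]]]' --force 40

```text
t: 4.45
tool_pos: [0.5773, 0.3266, 0.1482]
orientation: [-2.611, -1.746, 0.012]
force: [3.7, -1.8, -4.1]
opening: 0.0298
gripper_force: 40.0
```

send_rows --plan '[[[1,0,0,0,0],[1,0,0,0,0],[1,0,0,-0.03,0],[1,0,0,-0.06,0],[1,0,0,-0.09,0],[1,0,0,-0.12,0],[1,0,0,-0.15,0],[1,0,0,-0.17,0],[1,0,0,-0.19,0],[1,0,0,-0.21,0],[1,0,0,-0.21,0]]]' --force 5

```text
t: 5.37
tool_pos: [0.5791, 0.3272, 0.1126]
orientation: [-2.613, -1.744, 0.002]
force: [-0.4, 0.5, -1.6]
opening: 0.0301
gripper_force: 5.0
```

```bash
python3 -c "
from h import *
st();crops('piv',(110,100))"
```

```text
5.37 [0.5791 0.3272 0.1126] closing -22.55 F [-0.37  0.53 -1.6 ] M [-0.014  0.071 -0.01 ] open 0.0301 g 5.0 q [0.44 0.39 1.42 0.   1.34 0.83]
scene crop origin 257 110
top crop origin 117 140
```

View pics/piv.png

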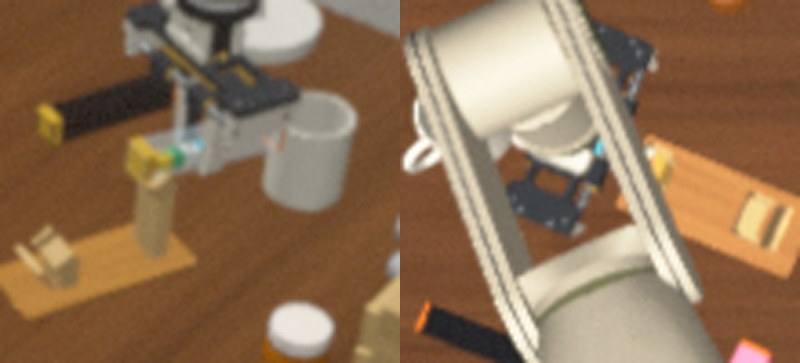

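The tube is now about level, with its butt on the upper saddle (scene crop (150,160)). I'll go another 10 mm for roughly 12° mouth down, then lock the grip and lift.

send_rows --plan '[[[1,0,0,-0.015,0],[1,0,0,-0.03,0],[1,0,0,-0.05,0],[1,0,0,-0.05,0]]]' --force 5

```text
t: 5.8
tool_pos: [0.5792, 0.3272, 0.1027]
orientation: [-2.613, -1.744, 0.001]
force: [-0.2, 1.5, -1.1]
opening: 0.03
gripper_force: 5.0
```

send_rows --plan '[[[1,0,0,0,0],[1,0,0,0,0],[1,0,0,0.1,0],[1,0,0,0.25,0],[1,0,0,0.4,0],[1,0,0,0.5,0],[1,0,0,0.5,0]]]' --force 45

```text
t: 6.38
tool_pos: [0.5822, 0.3284, 0.2104]
orientation: [2.612, 1.743, 0.014]
force: [1.4, 0.8, -0.7]
opening: 0.0298
gripper_force: 45.0
```

```bash
python3 -c "
from h import *
st();viewer
for n in ('scene',):
    p,d=viewer.read_camera(n);cv2.imwrite('s2.png',p);np.save('s2.npy',d)
s=telemetry.read_state()['tool_pos'];u,v=proj('scene',s)[0].astype(int);print(u,v)
c=p[v-45:v+45,u-50:u+70];cv2.imwrite('pics/s2.png',cv2.resize(c,(800,600),interpolation=cv2.INTER_CUBIC))"
```

```text
6.38 [0.5822 0.3284 0.2104] closing -22.56 F [ 1.43  0.84 -0.67] M [-0.058  0.089  0.056] open 0.0298 g 45.0 q [ 0.44  0.32  1.32 -0.    1.5   0.83]
315 127
```

View pics/s2.png

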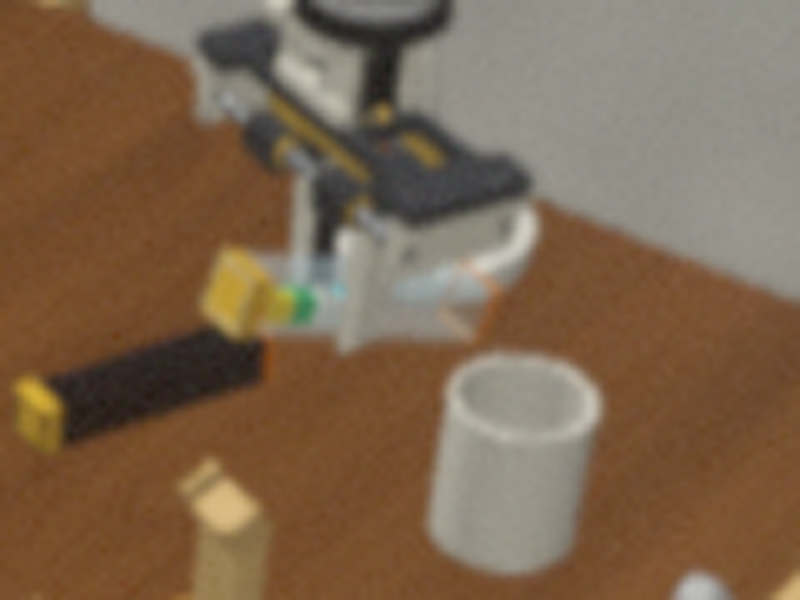

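```bash
python3 -c "
from h import *
G=np.array([.5822,.3284,.2124]);u=np.array([.384,.923,0])
for a in (0,-5,-10,-15,-20):
    d=u*np.cos(np.radians(a))+[0,0,np.sin(np.radians(a))]
    print(a,proj('scene',[G-.075*d,G+.085*d]).round(1).tolist())
R=np.radians(-9.5);C=np.array([.522,-.184]);x=np.array([np.cos(R),np.sin(R)]);y=np.array([-x[1],x[0]])
for s in(-80,0,80):
  print('grip for section',s,(C+y*s/1000+x*(-.03-.084)).round(4),'mouth',(C+y*s/1000-.03*x).round(4))
"
```

```text
0 [[296.4, 131.8], [336.7, 120.0]]
-5 [[296.6, 130.1], [336.3, 121.9]]
-10 [[297.0, 128.3], [335.8, 123.8]]
-15 [[297.5, 126.5], [335.1, 125.7]]
-20 [[298.2, 124.7], [334.3, 127.6]]
grip for section -80 [ 0.3964 -0.2441] mouth [ 0.4792 -0.258 ]
grip for section 0 [ 0.4096 -0.1652] mouth [ 0.4924 -0.179 ]
grip for section 80 [ 0.4228 -0.0863] mouth [ 0.5056 -0.1001]
```

Tilt is about 15° mouth down. Comparing butt (300,126) and mouth (336,127) with the projections gives this. I'll carry it gently to the tray and turn by -77° so that it points along the tray's x.

send_rows --plan '[[[1,-0.002,-0.006,0,-0.006],[1,-0.007,-0.024,0,-0.024],[1,-0.016,-0.054,0,-0.054],[1,-0.03,-0.095,0,-0.095],[1,-0.045,-0.146,0,-0.146],[1,-0.06,-0.206,0,-0.206],[1,-0.08,-0.273,0,-0.273],[1,-0.1,-0.345,0,-0.345],[1,-0.125,-0.422,0,-0.422],[1,-0.15,-0.5,0,-0.5],[1,-0.175,-0.578,0,-0.578],[1,-0.2,-0.655,0,-0.655],[1,-0.22,-0.727,0,-0.727],[1,-0.24,-0.794,0,-0.794],[1,-0.255,-0.854,0,-0.854],[1,-0.27,-0.905,0,-0.905],[1,-0.284,-0.946,0,-0.946],[1,-0.293,-0.976,0,-0.976],[1,-0.298,-0.994,0,-0.994],[1,-0.3,-1,0,-1]]]'

```text
t: 8.1
tool_pos: [0.519, 0.1266, 0.2029]
orientation: [3.135, 0.201, -0.002]
force: [0.2, 0.6, -2.5]
opening: 0.0295
gripper_force: 45.0
```

send_rows --plan '[[[1,-0.002,-0.006,0,-0.002],[1,-0.012,-0.024,0,-0.007],[1,-0.026,-0.054,0,-0.016],[1,-0.046,-0.095,0,-0.027],[1,-0.07,-0.146,0,-0.041],[1,-0.1,-0.206,0,-0.058],[1,-0.13,-0.273,0,-0.077],[1,-0.165,-0.345,0,-0.098],[1,-0.2,-0.422,0,-0.12],[1,-0.24,-0.5,0,-0.142],[1,-0.28,-0.578,0,-0.164],[1,-0.315,-0.655,0,-0.185],[1,-0.35,-0.727,0,-0.206],[1,-0.38,-0.794,0,-0.225],[1,-0.41,-0.854,0,-0.242],[1,-0.435,-0.905,0,-0.256],[1,-0.454,-0.946,0,-0.268],[1,-0.468,-0.976,0,-0.276],[1,-0.477,-0.994,0,-0.281],[1,-0.48,-1,0,-0.283]]]'

```text
t: 9.77
tool_pos: [0.4232, -0.0733, 0.2037]
orientation: [3.13, -0.263, 0.0]
force: [-0.8, 0.3, -2.1]
opening: 0.03
gripper_force: 45.0
```

send_rows --plan '[[[1,0,-0.01,-0.02,0],[1,0,-0.02,-0.06,0],[1,0,-0.03,-0.12,0],[1,0,-0.04,-0.2,0],[1,0,-0.05,-0.29,0],[1,0,-0.06,-0.38,0],[1,0,-0.07,-0.47,0],[1,0,-0.07,-0.55,0],[1,0,-0.07,-0.61,0],[1,0,-0.07,-0.66,0],[1,0,-0.07,-0.69,0],[1,0,-0.07,-0.7,0],[1,0,-0.07,-0.7,0]]]'

```text
t: 10.85
tool_pos: [0.4232, -0.0865, 0.0631]
orientation: [-3.131, 0.261, 0.002]
force: [-1.0, 0.8, -2.3]
opening: 0.0298
gripper_force: 45.0
```

```bash
cat >> h.py <<'E'
# tray-only look: colored things on blue floor / at tube
def look(tag,save=True):
    p,d=viewer.read_camera("scene");cv2.imwrite(f"sc_{tag}.png",p)
    x0,y0=130,190;c=p[y0:y0+105,x0:x0+140];cv2.imwrite(f"pics/{tag}.png",cv2.resize(c,(800,600),interpolation=cv2.INTER_CUBIC))
E
python3 -c "
from h import *
st();look('t1')"
```

```text
10.85 [ 0.4232 -0.0865  0.0631] closing -99.52 F [-0.99  0.83 -2.35] M [0.05  0.155 0.   ] open 0.0298 g 45.0 q [-0.32 -0.17  2.12 -0.    1.2   1.42]
```

View pics/t1.png

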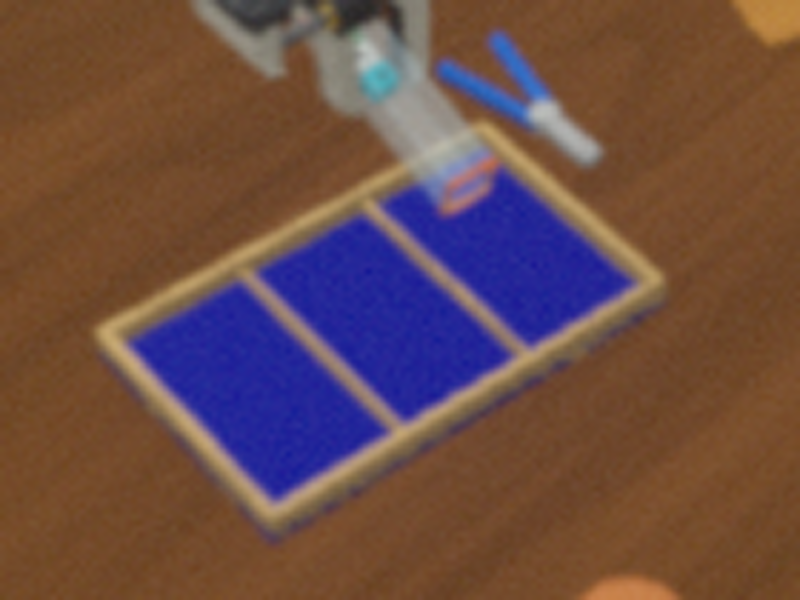

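Turquoise, the lead bead, is at crop (380,75), and the mouth rim at (468,185) is over the +y section; the tray is empty. I'll set up numeric bead tracking and try a first mild jerk.

```bash
cat >> h.py <<'E'
TR=np.radians(-9.5);TC=np.array([.522,-.184]);TX=np.array([np.cos(TR),np.sin(TR)]);TY=np.array([-TX[1],TX[0]])
def track(p=None,tilt=-15.5):
    if p is None: p,_=viewer.read_camera("scene")
    s=telemetry.read_state();g=np.array(s["tool_pos"])+[0,0,.002]
    y=Rn.from_rotvec(s["orientation"]).as_matrix()[:,1];u=np.array([-y[1],y[0],0]);u=u if u@np.array([.95,.3,0])>0 else -u
    d=u*np.cos(np.radians(tilt))+[0,0,np.sin(np.radians(tilt))]
    h=cv2.cvtColor(p,cv2.COLOR_BGR2HSV).astype(int);H,S,V=h[...,0],h[...,1],h[...,2]
    roi=np.zeros(p.shape[:2],np.uint8)
    c=[[*(TC+TX*a+TY*b),.02] for a,b in((-.16,-.14),(-.16,.14),(.09,.14),(.09,-.14))]
    cv2.fillPoly(roi,[proj("scene",c).astype(int)],1)
    M={"red":((H<4)|(H>172))&(S>150)&(V>90),"yel":(H>22)&(H<34)&(S>100)&(V>120),"grn":(H>48)&(H<82)&(S>70)&(V>60),"tur":(H>83)&(H<102)&(S>70)&(V>110),"wht":(S<45)&(V>185)}
    for k,m in M.items():
        n,_,st_,ce=cv2.connectedComponentsWithStats((m&(roi>0)).astype(np.uint8))
        for i in range(1,n):
            if st_[i,4]<4: continue
            o,r=ray("scene",ce[i]);t=np.linalg.lstsq(np.c_[r,-d],g-o,rcond=None)[0];gap=np.linalg.norm(o+t[0]*r-g-t[1]*d)
            w=at("scene",ce[i],.014)[:2]-TC
            print(k,st_[i,4],ce[i].round(1),"s=%.0f gap=%.0f"%(t[1]*1e3-5,gap*1e3),"tray x=%.0f y=%.0f"%(w@TX*1e3,w@TY*1e3))
    o=[]
    for n,(lo,hi) in {"-":(-.12,-.045),"0":(-.037,.037),"+":(.045,.12)}.items():
        q=np.zeros_like(roi);c=[[*(TC+TX*a+TY*b),.006] for a,b in((-.055,lo),(-.055,hi),(.07,hi),(.07,lo))]
        cv2.fillPoly(q,[proj("scene",c).astype(int)],1);b=(q>0)&~((H>105)&(H<132)&(S>150));o.append((n,int(b.sum())))
    print("nonblue",o)
E
python3 -c "
from h import *
track(cv2.imread('sc_t1.png'))"
```

```text
tur 32 [195.9 203.6] s=2 gap=3 tray x=-152 y=106
nonblue [('-', 240), ('0', 172), ('+', 190)]
```

send_rows --plan '[[[1,0.025,-0.004,0,0],[1,0.074,-0.012,0,0],[1,0.148,-0.025,0,0],[1,0.2465,-0.041,0,0],[1,0.2465,-0.041,0,0],[1,0.2465,-0.041,0,0],[1,0.232,-0.0385,0,0],[1,0.202,-0.0335,0,0],[1,0.163,-0.027,0,0],[1,0.123,-0.02,0,0],[1,0.084,-0.014,0,0],[1,0.045,-0.007,0,0],[1,0.015,-0.002,0,0],[1,0,0,0,0],[1,0,0,0,0]]]'

```text
t: 12.15
tool_pos: [0.4229, -0.0866, 0.0636]
orientation: [-3.131, 0.261, -0.0]
force: [-0.7, -1.3, -2.0]
opening: 0.0296
gripper_force: 45.0
```

```bash
python3 -c "
from h import *
st();track()"
```

```text
12.15 [ 0.4229 -0.0866  0.0636] closing -99.54 F [-0.73 -1.32 -1.97] M [-0.032  0.169  0.055] open 0.0296 g 45.0 q [-0.32 -0.18  2.12  0.    1.2   1.42]
grn 17 [194.7 202.4] s=-4 gap=3 tray x=-160 y=107
tur 28 [201.2 210.3] s=31 gap=4 tray x=-115 y=101
wht 16 [198.  205.8] s=12 gap=2 tray x=-140 y=106
nonblue [('-', 240), ('0', 171), ('+', 189)]
```

send_rows --plan '[[[1,0.025,-0.004,0,0],[1,0.074,-0.012,0,0],[1,0.148,-0.025,0,0],[1,0.2465,-0.041,0,0],[1,0.2465,-0.041,0,0],[1,0.2465,-0.041,0,0],[1,0.232,-0.0385,0,0],[1,0.202,-0.0335,0,0],[1,0.163,-0.027,0,0],[1,0.123,-0.02,0,0],[1,0.084,-0.014,0,0],[1,0.045,-0.007,0,0],[1,0.015,-0.002,0,0],[1,0,0,0,0],[1,0,0,0,0]]]'

```text
t: 13.45
tool_pos: [0.4229, -0.0866, 0.0637]
orientation: [3.131, -0.261, 0.0]
force: [0.5, -0.1, -2.0]
opening: 0.0299
gripper_force: 45.0
```

```bash
python3 -c "
from h import *
st();track()"
```

```text
13.45 [ 0.4229 -0.0866  0.0637] closing -99.54 F [ 0.5  -0.08 -1.97] M [ 0.015  0.093 -0.017] open 0.0299 g 45.0 q [-0.32 -0.18  2.12  0.    1.2   1.42]
yel 19 [196.7 205.8] s=10 gap=5 tray x=-142 y=102
grn 19 [199.8 209.1] s=25 gap=5 tray x=-123 y=101
tur 29 [206.8 217.5] s=62 gap=5 tray x=-77 y=94
wht 17 [203.2 212.9] s=42 gap=4 tray x=-101 y=98
nonblue [('-', 241), ('0', 173), ('+', 187)]
```

send_rows --plan '[[[1,0.025,-0.004,0,0],[1,0.074,-0.012,0,0],[1,0.148,-0.025,0,0],[1,0.2465,-0.041,0,0],[1,0.2465,-0.041,0,0],[1,0.2465,-0.041,0,0],[1,0.232,-0.0385,0,0],[1,0.202,-0.0335,0,0],[1,0.163,-0.027,0,0],[1,0.123,-0.02,0,0],[1,0.084,-0.014,0,0],[1,0.045,-0.007,0,0],[1,0.015,-0.002,0,0],[1,0,0,0,0],[1,0,0,0,0]]]'

```text
t: 14.75
tool_pos: [0.4229, -0.0866, 0.0637]
orientation: [3.131, -0.261, 0.0]
force: [-1.0, -0.0, -1.8]
opening: 0.0298
gripper_force: 45.0
```

```bash
python3 -c "
from h import *
st();track();look('t2')"
```

```text
14.75 [ 0.4229 -0.0866  0.0637] closing -99.54 F [-1.02 -0.05 -1.83] M [-0.014  0.172  0.05 ] open 0.0298 g 45.0 q [-0.32 -0.18  2.12 -0.    1.2   1.42]
yel 20 [202.1 212.4] s=39 gap=6 tray x=-105 y=97
grn 18 [205.4 216. ] s=55 gap=5 tray x=-85 y=95
tur 32 [223.5 237.7] s=149 gap=5 tray x=28 y=80
wht 9 [208.3 218.8] s=69 gap=4 tray x=-69 y=94
nonblue [('-', 240), ('0', 171), ('+', 233)]
```

Turquoise is down in the +y section (tray 28,80). I'll slide gently to the middle section, then do a slightly stronger jerk for white and green.

send_rows --plan '[[[1,-0.001,-0.008,0,0],[1,-0.005,-0.028,0,0],[1,-0.01,-0.059,0,0],[1,-0.0165,-0.099,0,0],[1,-0.0245,-0.146,0,0],[1,-0.033,-0.197,0,0],[1,-0.0415,-0.248,0,0],[1,-0.0495,-0.296,0,0],[1,-0.056,-0.335,0,0],[1,-0.0615,-0.367,0,0],[1,-0.065,-0.387,0,0],[1,-0.066,-0.3945,0,0],[1,-0.066,-0.3945,0,0],[1,-0.066,-0.3945,0,0]]]'

```text
t: 16.02
tool_pos: [0.4103, -0.1654, 0.0636]
orientation: [-3.13, 0.261, 0.0]
force: [0.1, 1.2, -2.9]
opening: 0.0296
gripper_force: 45.0
```

```bash
python3 -c "
from h import *
st();track()"
```

```text
16.02 [ 0.4103 -0.1654  0.0636] closing -99.54 F [ 0.13  1.22 -2.92] M [-0.02   0.195 -0.052] open 0.0296 g 45.0 q [-0.5  -0.14  2.09  0.    1.2   1.24]
yel 21 [180.9 224.2] s=39 gap=6 tray x=-104 y=14
grn 20 [184.4 227.8] s=56 gap=5 tray x=-84 y=13
tur 33 [223.5 237.8] s=161 gap=66 tray x=28 y=80
wht 10 [187.1 230.8] s=69 gap=4 tray x=-68 y=12
nonblue [('-', 241), ('0', 215), ('+', 192)]
```

send_rows --plan '[[[1,0.0247,-0.004,0,0],[1,0.074,-0.012,0,0],[1,0.15,-0.025,0,0],[1,0.2564,-0.0427,0,0],[1,0.2564,-0.0427,0,0],[1,0.2564,-0.0427,0,0],[1,0.24,-0.04,0,0],[1,0.208,-0.0345,0,0],[1,0.167,-0.0278,0,0],[1,0.126,-0.021,0,0],[1,0.085,-0.014,0,0],[1,0.045,-0.007,0,0],[1,0.015,-0.002,0,0],[1,0,0,0,0],[1,0,0,0,0]]]'

```text
t: 17.32
tool_pos: [0.4097, -0.1656, 0.0637]
orientation: [3.131, -0.262, 0.0]
force: [0.2, 0.5, -1.2]
opening: 0.0294
gripper_force: 45.0
```

```bash
python3 -c "
from h import *
st();track();look('t3')"
```

```text
17.32 [ 0.4097 -0.1656  0.0637] closing -99.56 F [ 0.23  0.51 -1.2 ] M [ 0.017  0.11  -0.047] open 0.0294 g 45.0 q [-0.5  -0.15  2.09 -0.    1.2   1.24]
yel 9 [186.4 231.4] s=70 gap=6 tray x=-67 y=9
grn 18 [202.2 250.4] s=149 gap=5 tray x=28 y=-1
tur 33 [223.5 237.8] s=161 gap=67 tray x=28 y=80
tur 5 [200.2 249.2] s=142 gap=7 tray x=20 y=-3
wht 18 [205.3 253.4] s=162 gap=4 tray x=43 y=-1
nonblue [('-', 240), ('0', 309), ('+', 193)]
```

White and green are in the middle section; yellow is at the mouth with red behind it. Next is the -y section.

send_rows --plan '[[[1,-0.001,-0.008,0,0],[1,-0.005,-0.028,0,0],[1,-0.01,-0.059,0,0],[1,-0.0165,-0.099,0,0],[1,-0.0245,-0.146,0,0],[1,-0.033,-0.197,0,0],[1,-0.0415,-0.248,0,0],[1,-0.0495,-0.296,0,0],[1,-0.056,-0.335,0,0],[1,-0.0615,-0.367,0,0],[1,-0.065,-0.387,0,0],[1,-0.066,-0.3945,0,0],[1,-0.066,-0.3945,0,0],[1,-0.066,-0.3945,0,0]]]'

```text
t: 18.58
tool_pos: [0.3971, -0.2443, 0.0636]
orientation: [-3.13, 0.261, 0.0]
force: [-0.3, -0.4, -1.6]
opening: 0.0297
gripper_force: 45.0
```

send_rows --plan '[[[1,0.02,-0.003,0,0],[1,0.064,-0.011,0,0],[1,0.143,-0.024,0,0],[1,0.2613,-0.0437,0,0],[1,0.2613,-0.0437,0,0],[1,0.2613,-0.0437,0,0],[1,0.245,-0.041,0,0],[1,0.21,-0.035,0,0],[1,0.167,-0.0278,0,0],[1,0.126,-0.021,0,0],[1,0.085,-0.014,0,0],[1,0.045,-0.007,0,0],[1,0.015,-0.002,0,0],[1,0,0,0,0],[1,0,0,0,0]]]'

```text
t: 19.83
tool_pos: [0.3964, -0.2445, 0.0637]
orientation: [3.131, -0.262, 0.0]
force: [-0.3, 0.1, -0.8]
opening: 0.0296
gripper_force: 45.0
```

```bash
python3 -c "
from h import *
st();track();look('t4')"
```

```text
19.83 [ 0.3964 -0.2445  0.0637] closing -99.57 F [-0.28  0.1  -0.78] M [-0.056  0.14   0.071] open 0.0296 g 45.0 q [-0.66 -0.08  2.03 -0.    1.19  1.08]
red 10 [181.3 265.1] s=155 gap=3 tray x=35 y=-80
yel 26 [184.2 269.4] s=171 gap=4 tray x=53 y=-83
grn 18 [202.2 250.4] s=160 gap=68 tray x=28 y=-1
tur 33 [223.5 237.8] s=174 gap=138 tray x=28 y=80
tur 5 [200.2 249.2] s=154 gap=66 tray x=20 y=-3
wht 4 [162.5 239.5] s=56 gap=1 tray x=-85 y=-66
wht 18 [205.3 253.4] s=173 gap=70 tray x=43 y=-1
nonblue [('-', 383), ('0', 272), ('+', 190)]
```

View pics/t4.png

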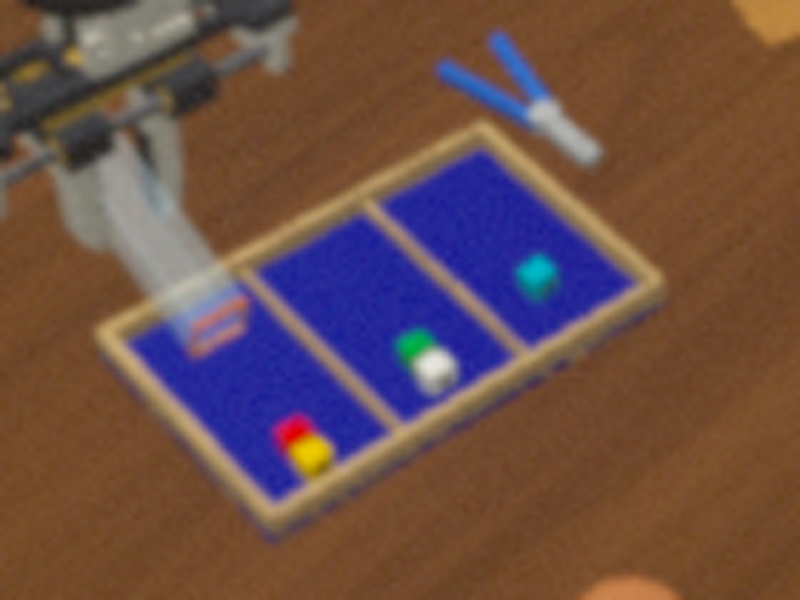

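The beads lie 1 / 2 / 2: turquoise at (537,275), green and white at (425,360), red and yellow at (303,445). The tube is empty. Now I'll carry it back.

send_rows --plan '[[[1,0,0,0.1,0],[1,0,0,0.25,0],[1,0,0,0.45,0],[1,0,0,0.6,0],[1,0,0,0.7,0],[1,0.02,0.07,0.7,0.07],[1,0.05,0.17,0.7,0.17],[1,0.08,0.27,0.7,0.27],[1,0.11,0.37,0.7,0.37],[1,0.14,0.47,0.7,0.47],[1,0.17,0.57,0.7,0.57],[1,0.2,0.67,0.7,0.67],[1,0.23,0.77,0.7,0.77],[1,0.26,0.87,0.7,0.87],[1,0.29,0.96,0.7,0.96],[1,0.3,1,0.7,1]]]'

```text
t: 21.27
tool_pos: [0.4579, -0.0425, 0.2038]
orientation: [-2.837, -1.348, -0.001]
force: [0.0, -0.3, -0.7]
opening: 0.0296
gripper_force: 45.0
```

send_rows --plan '[[[1,0.04,0.1,0,0.03],[1,0.085,0.2,0,0.06],[1,0.13,0.3,0,0.09],[1,0.17,0.4,0,0.12],[1,0.21,0.5,0,0.15],[1,0.255,0.6,0,0.18],[1,0.3,0.7,0,0.21],[1,0.34,0.8,0,0.24],[1,0.38,0.9,0,0.26],[1,0.41,0.97,0,0.275],[1,0.423,1,0,0.283],[1,0.423,1,0,0.283]]]'

```text
t: 22.27
tool_pos: [0.5421, 0.1562, 0.2033]
orientation: [-2.612, -1.745, 0.0]
force: [-0.1, -0.0, -1.9]
opening: 0.0301
gripper_force: 45.0
```

send_rows --plan '[[[1,0,0.1,0,0],[1,0,0.2,0,0],[1,0,0.3,0,0],[1,0,0.38,0,0],[1,0,0.407,0,0],[1,0,0.407,-0.1,0],[1,0,0.407,-0.2,0],[1,0,0.407,-0.3,0],[1,0,0.407,-0.34,0],[1,0,0.407,-0.34,0],[1,0,0.407,-0.34,0]]]'

```text
t: 23.18
tool_pos: [0.5418, 0.236, 0.136]
orientation: [2.614, 1.743, -0.001]
force: [-0.1, -1.2, -1.0]
opening: 0.0299
gripper_force: 45.0
```

```bash
python3 -c "
from h import *
st()"
```

```text
23.18 [0.5418 0.236  0.136 ] closing -22.61 F [-0.07 -1.21 -0.96] M [-0.077  0.131  0.009] open 0.0299 g 45.0 q [ 0.32  0.17  1.63 -0.    1.34  0.72]
```

send_rows --plan '[[[1,0,0,0,0],[1,0,0,0,0],[1,0,0,-0.02,0],[1,0,0,-0.04,0],[1,0,0,-0.06,0],[1,0,0,-0.08,0],[1,0,0,-0.1,0],[1,0,0,-0.12,0],[1,0,0,-0.14,0],[1,0,0,-0.16,0],[1,0,0,-0.18,0],[1,0,0,-0.2,0],[1,0,0,-0.2,0]]]' --force 5

```text
t: 24.27
tool_pos: [0.5411, 0.2367, 0.0944]
orientation: [-2.613, -1.744, 0.002]
force: [-0.6, -0.4, -1.1]
opening: 0.03
gripper_force: 5.0
```

```bash
python3 -c "
from h import *
st()
p,d=viewer.read_camera('scene');cv2.imwrite('s3.png',p)
c=p[120:210,235:355];cv2.imwrite('pics/s3.png',cv2.resize(c,(800,600),interpolation=cv2.INTER_CUBIC))"
```

```text
24.27 [0.5411 0.2367 0.0944] closing -22.56 F [-0.58 -0.38 -1.05] M [-0.109  0.111 -0.027] open 0.03 g 5.0 q [0.33 0.22 1.66 0.   1.27 0.72]
```

View pics/s3.png

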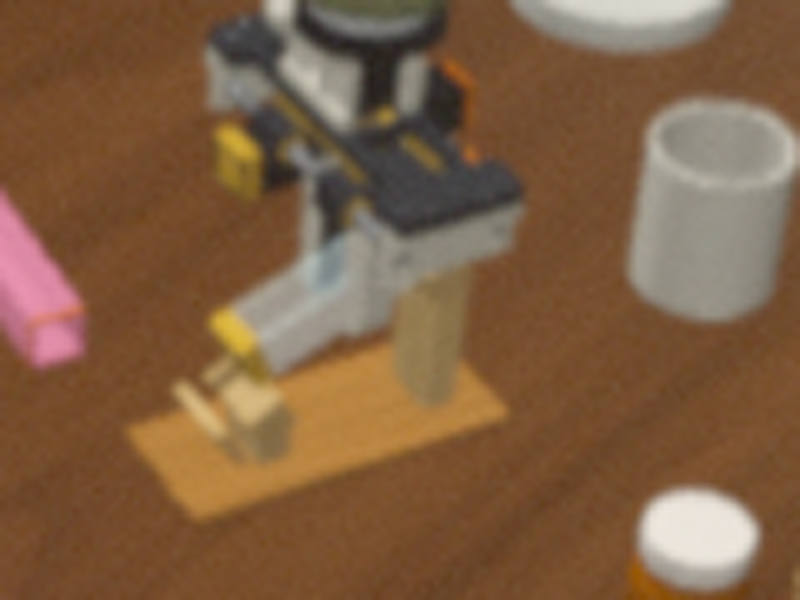

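The tube is now mouth up again, about 22°, with its butt just above the lower saddle (250,370). I'll lower until flush, then slide down the slope to the stop.

send_rows --plan '[[[1,0,0,-0.015,0],[1,0,0,-0.03,0],[1,0,0,-0.045,0],[1,0,0,-0.045,0],[1,-0.006,-0.014,-0.054,0],[1,-0.012,-0.028,-0.062,0],[1,-0.018,-0.042,-0.071,0],[1,-0.024,-0.056,-0.08,0],[1,-0.03,-0.07,-0.089,0],[1,-0.037,-0.088,-0.097,0],[1,-0.037,-0.088,-0.097,0],[1,-0.037,-0.088,-0.097,0]]]' --force 5

```text
t: 25.32
tool_pos: [0.5342, 0.219, 0.0762]
orientation: [-2.613, -1.744, 0.0]
force: [0.7, -0.1, -0.8]
opening: 0.0297
gripper_force: 5.0
```

```bash
python3 -c "
from h import *
st()
p,d=viewer.read_camera('scene');cv2.imwrite('s4.png',p);a=cv2.imread('scene0.png')
# brass butt centroid vs start
for q in(a,p):
    h=cv2.cvtColor(q,cv2.COLOR_BGR2HSV)[168:192,255:285].astype(int);m=(h[...,0]>19)&(h[...,0]<32)&(h[...,1]>150)&(h[...,2]>130)
    v,u=np.nonzero(m);print(len(u),u.mean()+255,v.mean()+168,u.min()+255,v.max()+168)
"
```

```text
25.32 [0.5342 0.219  0.0762] closing -22.58 F [ 0.67 -0.07 -0.78] M [-0.123  0.135  0.019] open 0.0297 g 5.0 q [ 0.3   0.2   1.71 -0.    1.23  0.69]
28 266.42857142857144 179.53571428571428 262 185
31 265.741935483871 178.4516129032258 262 184
```

send_rows --plan '[[[0.2,0,0,0,0],[-0.2,0,0,0,0],[-0.6,0,0,0,0],[-1,0,0,0,0],[-1,0,0,0,0],[-1,0,0,0,0],[-1,0,0,0,0],[-1,0,0,0,0],[-1,0,0,0,0],[-1,0,0,0,0]]]'

```text
t: 26.2
tool_pos: [0.5343, 0.2192, 0.0762]
orientation: [2.613, 1.744, -0.0]
force: [0.1, -0.3, -1.2]
opening: 0.0906
gripper_force: 0.0
```

```bash
python3 -c "
from h import *
st()
p,d=viewer.read_camera('scene');cv2.imwrite('s5.png',p);a=cv2.imread('scene0.png')
for q in(a,p):
    h=cv2.cvtColor(q,cv2.COLOR_BGR2HSV)[168:192,255:285].astype(int);m=(h[...,0]>19)&(h[...,0]<32)&(h[...,1]>150)&(h[...,2]>130)
    v,u=np.nonzero(m);print(len(u),u.mean()+255,v.mean()+168,u.min()+255,v.max()+168)
"
```

```text
26.2 [0.5343 0.2192 0.0762] closing -22.56 F [ 0.1  -0.3  -1.16] M [-0.033  0.077 -0.024] open 0.0906 g 0.0 q [ 0.3   0.2   1.71 -0.    1.23  0.69]
28 266.42857142857144 179.53571428571428 262 185
25 266.08 179.2 262 184
```

send_rows --plan '[[[-1,0,0,0.05,0],[-1,0,0,0.15,0],[-1,0,0,0.35,0],[-1,0,0,0.55,0],[-1,0,0,0.75,0],[-1,0,0,0.9,0],[-1,-0.2,0,0.9,0],[-1,-0.4,0,0.9,0],[-1,-0.6,0,0.9,0],[-1,-0.75,0,0.9,0],[-1,-0.75,0,0.9,0],[-1,-0.75,0,0.9,0]]]'

```text
t: 27.25
tool_pos: [0.3835, 0.2195, 0.2574]
orientation: [2.611, 1.746, 0.004]
force: [-0.3, -0.2, -1.6]
opening: 0.0931
gripper_force: 0.0
```

```bash
python3 -c "
from h import *
st()
p,_=viewer.read_camera('scene');t,_=viewer.read_camera('top');a=cv2.imread('scene0.png')
f=lambda q:cv2.resize(q,(400,300),interpolation=cv2.INTER_CUBIC)
cv2.imwrite('pics/fin.png',cv2.vconcat([cv2.hconcat([f(a[140:200,240:320]),f(p[140:200,240:320])]),cv2.hconcat([f(p[185:290,125:265]),f(t[160:235,165:265])])]))"
```

```text
27.25 [0.3835 0.2195 0.2574] closing -22.47 F [-0.31 -0.21 -1.56] M [ 0.004  0.07  -0.028] open 0.0931 g 0.0 q [ 0.4  -0.32  1.87 -0.    1.59  0.8 ]
```

View pics/fin.png

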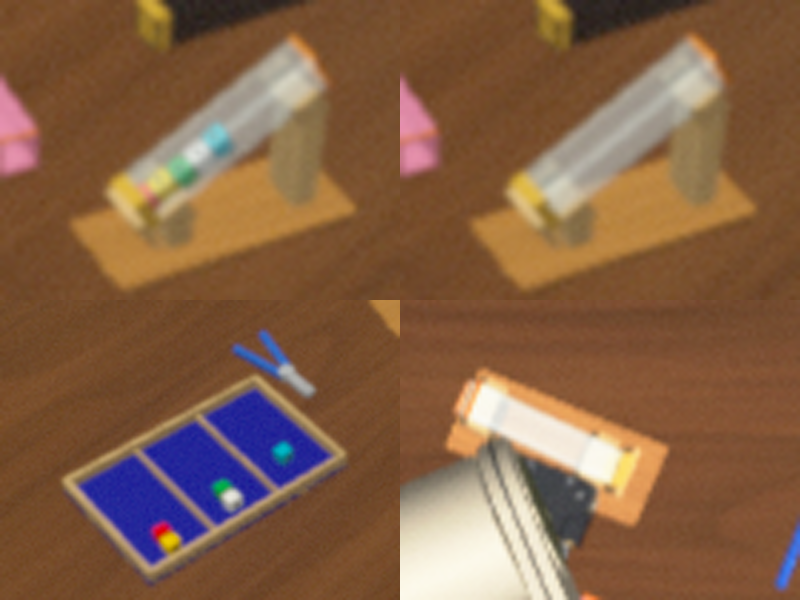

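The before (top left) and after (top right) crops match: the empty shaker is seated with its butt at (530,200) and its mouth at (705,65). The beads are 1 / 2 / 2 in the tray and the gripper is clear.

```bash
python3 -c "
from plant import order
print(order.close_job())"
```

```text
the job is handed in; nothing more can be done
None
```

The five beads are in the tray (1 turquoise in one outer section, 2 green and white in the middle, 2 red and yellow in the other), the empty shaker is back in its cradle mouth up and released, and the job was handed in at about 27 s with no verdict returned.

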